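# Hook a hammer rest onto its slotted upright and press it home

### The job

Fit the loose blue hammer rest onto the empty slotted steel upright: find the top two slots by feel with its two hooks and push them fully in, then press the rest down until it has driven the red catch down and sits fully home, and let go. The slotted strip bends, so press gently, as with one finger, never hard; leave the other tools where they lie.

Things in the scene. Friction and masses are not known exactly. Their poses are not given: they have to be found in the camera images.
- rest_grip (a point): Grip point of the loose blue hammer rest (0.2 to 0.4 kg), which starts upright on the bench: 48 mm above its underside, 55 mm behind its mating face. z up, +x the way the hooks point. The web here is 10 mm thick (y), 30 to 75 mm behind the face, 10 to 68 mm above the underside. Foot below: 54 mm wide, 10 mm thick. Two prongs run back to 150 mm behind the face.
- rest_hook (a point): Upper hook of the rest: the point in the mating face on the underside of the hook's neck, 61 mm above the rest's underside, 55 mm ahead of and 13 mm above rest_grip; same axes. The mating face is 60 mm wide, 80 mm high. Two equal hooks, 6 mm thick, the other 45 mm lower: a neck 12 mm high out to a round upright finger, 7.5 to 13.5 mm ahead of the face, reaching 12 mm below the neck.
- rest_pad (a point): Middle of the top of the steel push pad (24 x 24 mm) on the rest, 84 mm above its underside, 17 mm behind its mating face, 36 mm above and 38 mm ahead of rest_grip: a place to push the rest down from above. A moderate pinch (about 45 N) holds the rest well. The web below it is 10 mm thick and reaches from 5 to 30 mm behind the face. Same axes as rest_grip.
- top_slot (a point): Where the drawing puts the middle of the top slot, on the front face of the empty upright; z up, +x into the slot. The slotted strip (60 mm wide, 6 mm thick, top 23 mm higher, open behind) is bolted to the upright's rails with play: it really sits up to 12 mm to either side and 2 mm up or down, same depth and yaw, firm. Slots 8 mm wide, 30 mm high, every 45 mm downwards; two tall rails behind, 96 mm over all.
- home (a point): Where the drawing puts rest_hook when the rest is fully home, necks standing on the lower slot edges, face flat on the strip: 15 mm below top_slot, same axes, same play of the strip (12 mm across, 2 mm in height). The hooks pass the slots with 3 mm to spare above and below when rest_hook is 15 mm above its true home. The foot is 120 mm wide, 12 mm high, 40 mm out in front.
- catch (a joint): Red catch bar on the strip, behind the top slot, sliding down: 0 is up, 0.014 (m) lowest. It stays where put and takes about 6 N to move, more than the weight of the rest, which does not sink home by itself. At 0 its top is 1 mm below the slot's lower edge: the upper hook meets it after about 4 mm of going down, plus what it reads (0 to 3 mm at the start); fully home it reads about 0.011.
- old_upright: Fixed second upright of the same kind, 299 mm high, with a grey rest and a hammer already on it, reaching 150 mm in front of its face at 200 to 290 mm height, the hammer hanging down to 60 mm; not to be used. Origin on the bench below the middle of its front face; axes as top_slot.
- hammer: Loose hammer lying on the bench, 260 mm long; leave alone. Origin at its underside.
- billet: Loose dark steel billet 100 x 35 x 35 mm; leave alone. Origin at its underside.
- tin: Loose bare metal tin, 64 mm across, 75 mm high; leave alone. Origin at its underside.
- punch: Loose steel punch standing on end, 18 mm across, 100 mm high; leave alone. Origin at its underside.
- brush: Loose brush lying on the bench, 220 mm long; leave alone. Origin at its underside.
- swage: Loose dark steel swage, 60 mm across, 65 mm high; leave alone. Origin at its underside.
Not all that is in view belongs to the job. Of the things that look like the part that bears rest_grip, the larger one is meant.

How it is judged:
By the outcome, as a careful person would: the job done as asked, in the order asked, and still so for the second after the job is handed in, with the robot touching nothing.
It also fails if it takes over 72 s, if anything falls off the work surface, if the arm or the gripper's body presses on something with over 40 N, if the wrist force passes 120 N, or if a joint passes its speed limit or range.

### The arm

A 7-joint arm with a two-finger parallel gripper is mounted at the origin on the work surface. World frame = base frame: x ahead of the robot, y to its left, z up, the work surface at z = 0. Lengths are in mm, angles in rad, forces in N, time in s.
With the tool pointing down it reaches from about 400 to 850 mm from the base axis. Payload 4.5 kg.
Tool frame: the origin (TCP) lies at the very end of the fingers, on their centre line; the grasp point (between the pads) lies 19 mm behind it (bot.pinch_z is the distance from the TCP to the grasp point, in mm); z points along the fingers, y is the line along which they close (so a half turn about z gives the same grasp; the last joint's range is limited). The gripper opens to 85 mm and grips with 20 to 120 N. Pads are 22 mm wide; open, the fingers measure 114 mm over their backs; the gripper's body (76 mm by 85 mm) begins 54 mm behind the grasp point. The pads swing forward as they close: fully open they stand 13 mm farther back than shut.
Start: joints at [0.034, 0.689, -0.195, 1.565, 0.157, 0.902, -0.215], TCP at [625.023, 0.026, 231.317] pointing down, gripper open.
Joint ranges: [-3.01, 3.01], [-0.46, 2.08], [-1.47, 1.51], [0.13, 2.56], [-1, 4.14], [0.04, 2.09], [-2.66, 2.66]. Speed limits (rad/s): [2.57, 2.57, 3.14, 3.14, 3.14, 3.14, 3.14].

### API

Orientations are given as a rotation vector (axis times angle).
In Python, from plant import bot gives the robot as it stands. Calls block until the motion is done:
- bot.goto(position, orientation): joint-space move of the TCP to a pose.
- bot.line_to(position, attitude=None, speed=150, force_limit=None): straight line of the TCP; attitude=None keeps the orientation; speed is the mean speed in mm/s. With force_limit (N) it stops when the force on the tool has changed by that much, and returns True; else False.
- bot.move_j(angles): joint-space move.
- bot.set_gripper(opening): opening from 0.0 (shut) to 1.0 (fully open); the grip force is fixed at half the most; returns when the fingers have stopped.
- bot.dwell(seconds).
- bot.ik(position, orientation): joint angles nearest the present ones, or None.
- bot.state(): the state.
- bot.capture(name): name is "scene" or "side" or "wrist"; returns a dict with "pixels" (384x512x3 uint8, blue, green, red), "depth" (384x512 float32, mm along the optical axis (not along the pixel's ray), 0 where there is no reading), "K" (3x3 intrinsics, pixels), "R" (3x3) and "t" (3): a world point X has camera coordinates R X + t; the wrist camera has in their place "mount" (4x4, takes a point from camera to tool coordinates, whose origin is the TCP and whose axes are the flange's). Camera axes: x right, y down, z forward; pixel columns grow to the right and rows downward; lengths in mm; the calibration is good to about 2 mm. The wrist camera is an equidistant fisheye: a pixel r from the principal point sees the ray r / f radians off the axis. A picture is of the moment at which its call begins: read the wrist's pose just before it.
A pose or a line that the arm cannot do raises bot.Unreachable and nothing moves.
- bot.finish_job(): hands the job in; it is judged then, once.
The state is a dict: "clock": time; "joint_pos": joint angles; "joint_vel": joint speeds; "tau": joint torques, N m; "tool_pos": TCP position; "ee_rot": TCP orientation; "contact_force": force on the tool from outside, world axes, zero at the start; "torque": the same for the moment, N m; "grip_width": opening from 0.0 (shut) to 1.0 (fully open); "finger_force": force on a finger pad.
Only numpy, scipy, OpenCV 4.12 (cv2) and the standard library are available. Lean on these libraries where they do the work, as an engineer would, in place of code of your own. Each camera call takes 0.05 s, during which the arm holds its last target. There are 200 camera calls.

## Working session

There is one attempt and no reset: what is moved stays moved. The work goes in short steps, each a Python script; the robot and the scene stay as the last script left them, time stands still between calls to the robot, and variables do not carry over. Pictures are saved under pics/ and viewed, at most 10 in all, crops included, and the job is handed in when it is done.

```bash
ls; mkdir -p pics
python3 - <<'E'
from plant import bot
import cv2, numpy as np, pickle
o={}
for n in("scene","side","wrist"):
    s=bot.state(); c=bot.capture(n); c["s"]=s; o[n]=c; print(n,c["K"].tolist(),c.get("R"),c.get("t"),c.get("mount"),(c["depth"]>0).mean())
    cv2.imwrite(f"pics/{n}0.png",c["pixels"])
pickle.dump(o,open("c0.pkl","wb"))
cv2.imwrite("pics/both0.png",cv2.resize(np.vstack([np.hstack([o["scene"]["pixels"],o["side"]["pixels"]])]),(800,300)))
print(s)
E
```

```text
pics
scene [[426.1442688943255, 0.0, 251.76819187454637], [0.0, 426.1442688943255, 194.06436912567054], [0.0, 0.0, 1.0]] [[ 0.60285005  0.79770229 -0.01558458]
 [ 0.52341135 -0.4101508  -0.7468714 ]
 [-0.60217305  0.44209431 -0.66478586]] [-250.09553572 -129.3330493  1622.51376608] None 0.9946543375651041
side [[445.1359666405605, 0.0, 255.83253441060685], [0.0, 445.1359666405605, 193.86014291067357], [0.0, 0.0, 1.0]] [[ 0.85989162 -0.51043486 -0.00653148]
 [-0.32197902 -0.53239658 -0.78286869]
 [ 0.39612613  0.67528523 -0.62215267]] [-415.4317584  269.6888275 1435.487282 ] None 0.9826863606770834
wrist [[297.3186396354542, 0.0, 259.11905704720664], [0.0, 297.3186396354542, 199.11015866667373], [0.0, 0.0, 1.0]] None None [[ 1.35490055e-04 -9.64655090e-01 -2.63515727e-01  6.59035965e+01]
 [ 9.99999958e-01  6.27318421e-05  2.84519862e-04  8.99334722e-01]
 [-2.57932706e-04 -2.63515754e-01  9.64655058e-01 -1.43668122e+02]
 [ 0.00000000e+00  0.00000000e+00  0.00000000e+00  1.00000000e+00]] 0.9870859781901041
{'clock': 0.1, 'joint_pos': array([ 0.03382585,  0.6898929 , -0.1945072 ,  1.56624677,  0.15730641,
        0.90251596, -0.215096  ]), 'joint_vel': array([ 0.0019019 , -0.00162942, -0.00210845, -0.00439491, -0.00120752,
        0.00281241, -0.00167045]), 'tau': array([-2.74651000e-03, -5.40603232e+01, -1.27131768e+00, -1.58985078e+01,
        9.34141979e-03,  4.37054478e-03,  9.81481946e-06]), 'tool_pos': array([ 6.24410287e+02, -7.11312779e-02,  2.30566635e+02]), 'ee_rot': array([-2.22062234e+00, -2.22073186e+00,  2.00427375e-03]), 'contact_force': array([ 0.51245022, -0.04554799, -0.77222568]), 'torque': array([-0.02121792,  0.02547162,  0.00395103]), 'finger_force': 0.0, 'grip_width': 1.0005768148821088}
```

View pics/scene0.png

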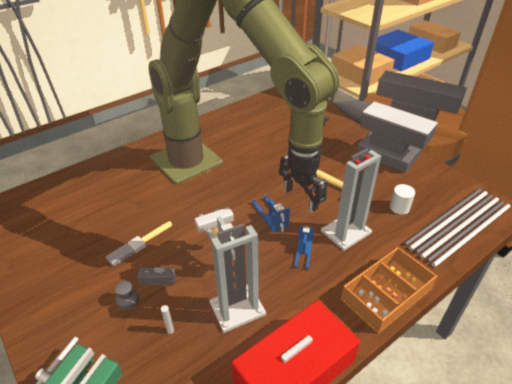

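View pics/side0.png

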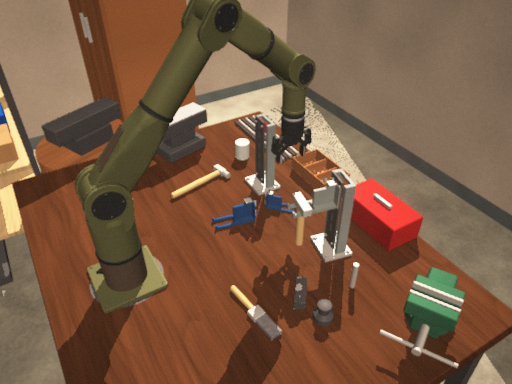

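Two blue rests: A at scene (275,213) / side (240,215), and B at scene (304,243) / side (278,204). The empty upright, with the red catch, is at scene (355,195); the old upright carrying the grey rest is at scene (237,270). Next I compare the two blue ones by size from depth.

```bash
cat > h.py <<'E'
import numpy as np, cv2, pickle
from scipy.spatial.transform import Rotation as Ro
def cloud(c):
    K=c["K"]; d=c["depth"]; v,u=np.mgrid[:384,:512]
    if c.get("R") is not None:
        P=np.dstack([(u-K[0,2])/K[0,0]*d,(v-K[1,2])/K[1,1]*d,d])
        return (P-c["t"])@c["R"]
    a=(u-K[0,2])/K[0,0]; b=(v-K[1,2])/K[1,1]; r=np.hypot(a,b)+1e-9
    s=np.tan(r)/r
    P=np.dstack([a*s*d,b*s*d,d]); M=c["mount"]; P=P@M[:3,:3].T+M[:3,3]
    return P@Ro.from_rotvec(c["s"]["ee_rot"]).as_matrix().T+c["s"]["tool_pos"]
def blue(c):
    h=cv2.cvtColor(c["pixels"],cv2.COLOR_BGR2HSV); return (abs(h[...,0].astype(int)-112)<14)&(h[...,1]>110)&(h[...,2]>40)&(c["depth"]>0)
def red(c):
    h=cv2.cvtColor(c["pixels"],cv2.COLOR_BGR2HSV); return ((h[...,0]<6)|(h[...,0]>174))&(h[...,1]>180)&(h[...,2]>90)&(c["depth"]>0)
E
python3 - <<'E'
from h import *
o=pickle.load(open("c0.pkl","rb"))
for n in o:
    c=o[n]; W=cloud(c)
    for nm,m in(("blue",blue(c)),("red",red(c))):
        k,l,st,ce=cv2.connectedComponentsWithStats(m.astype(np.uint8),connectivity=8)
        for i in range(1,k):
            if st[i,4]<15: continue
            p=W[l==i]; p=p[(p[:,2]>-20)]
            if len(p)<10: continue
            print(n,nm,ce[i].round(),st[i,4],"med",np.median(p,0).round(),"lo",np.percentile(p,2,0).round(),"hi",np.percentile(p,98,0).round(), cv2.minAreaRect(p[:,:2].astype(np.float32)))
a=cv2.resize(o["scene"]["pixels"][140:330,190:400],None,fx=3,fy=3,interpolation=cv2.INTER_CUBIC)
cv2.imwrite("pics/cropA.png",a)
E
```

```text
scene blue [269. 201.] 39 med [431.  62.  64.] lo [360.  53.   7.] hi [450. 101.  69.] ((403.189697265625, 75.25139617919922), (12.731196403503418, 103.63114166259766), 64.39584350585938)
scene blue [270. 218.] 266 med [490.  37.  22.] lo [356.  19.   6.] hi [499.  56.  79.] ((425.44512939453125, 48.651817321777344), (30.240970611572266, 153.4145050048828), 76.88185119628906)
scene blue [286. 217.] 59 med [503.  67.  51.] lo [499.  54.   8.] hi [506.  74.  83.] ((501.1306457519531, 60.20965576171875), (26.853986740112305, 6.063352108001709), 79.84085083007812)
scene blue [304. 245.] 339 med [602.  57.  10.] lo [570.  -5.   4.] hi [657.  88.  56.] ((618.4357299804688, 35.70829772949219), (39.40351486206055, 116.40968322753906), 40.10097885131836)
scene red [299. 351.] 6504 med [ 873. -208.   99.] lo [ 805. -350.   19.] hi [941. -97. 103.] ((848.8934326171875, -193.2965087890625), (316.34136962890625, 185.64833068847656), 89.74797058105469)
side blue [275. 203.] 200 med [597.  50.  17.] lo [575.   1.   2.] hi [631.  75.  51.] ((610.9985961914062, 38.25801086425781), (40.69023132324219,
[... 687 characters left out ...]
505.  97.  82.] ((427.609619140625, 63.483192443847656), (57.91250228881836, 149.50706481933594), 78.3033447265625)
wrist red [428. 253.] 2834 med [843. -91.  62.] lo [ 800. -113.   12.] hi [927. -90.  99.] ((863.5772094726562, -91.86424255371094), (134.43954467773438, 26.653104782104492), 11.238757133483887)
wrist red [419. 359.] 82 med [ 859. -251.  102.] lo [ 687. -270.  100.] hi [866. -12. 300.] ((782.6954956054688, -137.3936004638672), (22.664264678955078, 315.88409423828125), 33.32077407836914)
wrist red [434. 376.] 21 med [ 901. -297.  102.] lo [ 684. -323.  101.] hi [918. -12. 320.] ((802.637451171875, -167.00778198242188), (3.4938297271728516, 390.1928405761719), 36.840702056884766)
```

View pics/cropA.png

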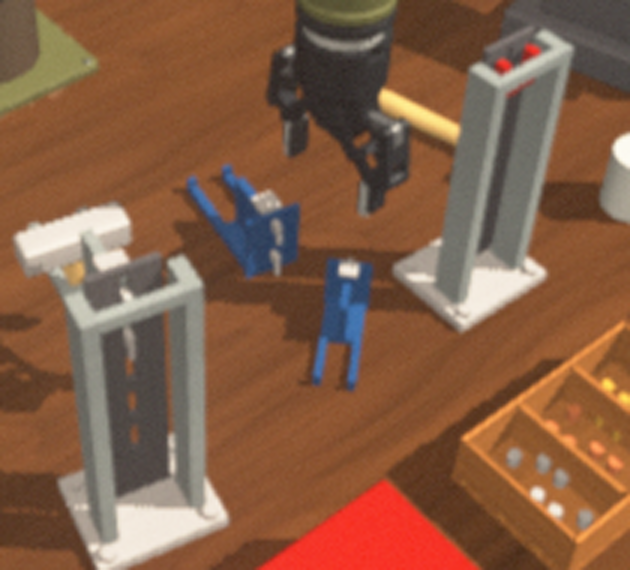

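View pics/wrist0.png

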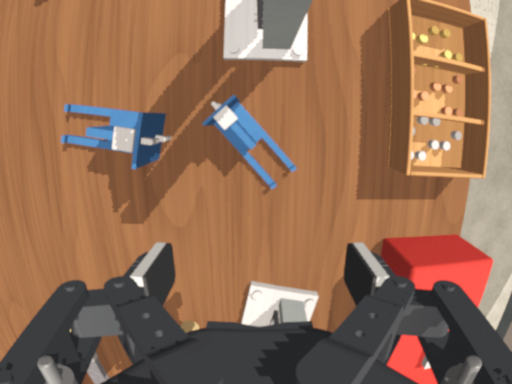

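A, scene (275,213), measures 150×58 mm in plan and 83 mm high. B, (304,243), is only about 110×40 mm and 58 mm high. So A is the larger rest, meant here; the crop confirms its pad and two hooks. Next I fit poses from the depth.

Run:
```python
from h import *
o=pickle.load(open("c0.pkl","rb"))
for n in o:
    c=o[n]; W=cloud(c); h=cv2.cvtColor(c["pixels"],cv2.COLOR_BGR2HSV)
    ok=c["depth"]>0
    bench=ok&(abs(W[...,2])<15)&(W[...,0]>300)&(W[...,0]<700)
    print(n,"bench z",np.median(W[bench][:,2]).round(1))
    # base plate: pale, low
    m=ok&(W[...,2]>6)&(W[...,2]<20)&(h[...,1]<60)&(h[...,2]>150)&(abs(W[...,0]-650)<120)
    for lo,hi,t in((60,300,"E"),(-300,20,"O")):
        p=W[m&(W[...,1]>lo)&(W[...,1]<hi)]
        if len(p)>20: print(t,"foot",len(p),p.min(0).round(),p.max(0).round(),cv2.minAreaRect(p[:,:2].astype(np.float32)))
        for z0,z1 in((60,180),(280,310)):
            q=W[ok&(W[...,2]>z0)&(W[...,2]<z1)&(W[...,0]>580)&(W[...,0]<780)&(W[...,1]>lo)&(W[...,1]<hi)]
            if n!="wrist" and len(q)>20: print(t,z0,len(q),q.min(0).round(),q.max(0).round(),cv2.minAreaRect(q[:,:2].astype(np.float32)))
    if n!="wrist":
        m=ok&red(c)&(W[...,2]>200)|(ok&(h[...,0]<8)&(h[...,1]>150)&(W[...,2]>200)&(W[...,1]>60)&(W[...,1]<300))
        print("catch",W[m].round()[:12].tolist())
```

```text
scene bench z -0.4
E foot 548 [581. 138.   6.] [686. 262.  20.] ((633.7689208984375, 200.90386962890625), (123.9032974243164, 104.34452056884766), 88.63261413574219)
E 60 931 [581.  62.  60.] [666. 252. 180.] ((633.7959594726562, 154.11550903320312), (203.37037658691406, 58.54503631591797), 74.82102966308594)
E 280 422 [622. 151. 280.] [666. 252. 301.] ((643.513427734375, 201.12054443359375), (100.41249084472656, 42.498939514160156), 88.7800521850586)
O foot 880 [ 591. -296.    6.] [ 712. -166.   20.] ((651.1793823242188, -227.38238525390625), (119.85587310791016, 101.26610565185547), 77.63355255126953)
O 60 1163 [ 635. -281.   60.] [ 690. -187.  180.] ((660.6144409179688, -230.72171020507812), (95.5850830078125, 42.567440032958984), 79.08702087402344)
O 280 886 [ 580. -281.  280.] [700.  12. 310.] ((637.1087646484375, -134.06773376464844), (292.7111511230469, 120.04801177978516), 88.59046173095703)
catch [[629.0, 228.0, 284.0], [633.0, 228.0, 287.0], [631.0, 235.0, 282.0], [635.0, 234.0, 285.0], [635.0, 221.0, 288.0], [637.0, 222.0, 288.0], [637.0, 228.0, 285.0], [639.0, 229.0, 287.
[... 805 characters left out ...]
06, 104.84418487548828), 8.51831340789795)
O 280 451 [ 580. -280.  280.] [695.  16. 310.] ((636.5325927734375, -131.78611755371094), (295.35614013671875, 114.35613250732422), 89.5469970703125)
catch [[641.0, 195.0, 287.0], [636.0, 188.0, 288.0], [643.0, 192.0, 284.0], [638.0, 191.0, 282.0], [634.0, 184.0, 282.0], [631.0, 180.0, 280.0], [638.0, 190.0, 269.0], [634.0, 185.0, 260.0]]
wrist bench z 1.2
E foot 2832 [572.  61.   6.] [683. 221.  20.] ((629.5060424804688, 138.39183044433594), (162.097412109375, 103.08161926269531), 85.61276245117188)
O foot 1766 [ 599. -233.    6.] [711.  16.  20.] ((662.9572143554688, -111.86921691894531), (248.4875030517578, 107.79144287109375), 85.05332946777344)
```

```bash
cat >> h.py <<'E'
def att(yaw,a=0):  # deg; tool x backwards, tool pitched forward by a
    return (Ro.from_euler('z',yaw,degrees=True)*Ro.from_euler('y',-a,degrees=True)*Ro.from_euler('y',180,degrees=True))
def snap(bot,name,tag):
    s=bot.state(); c=bot.capture(name); c["s"]=s; cv2.imwrite(f"pics/{tag}.png",c["pixels"]); pickle.dump(c,open(tag+".pkl","wb")); return c
E
python3 - <<'E'
from h import *
from plant import bot
M=bot.capture("wrist")["mount"]
r=att(-1.4,50); cam=np.array([400,200,340.]); tcp=cam-r.apply(M[:3,3]); print("tcp",tcp)
try: bot.goto(tcp,r.as_rotvec())
except bot.Unreachable as e: print("unreach",e)
bot.dwell(.3); snap(bot,"wrist","strip"); print(bot.state()["clock"],bot.state()["tool_pos"])
r=att(-12.2); bot.goto([447,59,230],r.as_rotvec()); bot.dwell(.3)
c=snap(bot,"wrist","rest"); s=bot.state(); print(s["clock"],s["tool_pos"],s["joint_pos"].round(2))
W=cloud(c); p=W[blue(c)]; p=p[(p[:,0]<530)&(p[:,2]>2)&(p[:,2]<100)]
print(cv2.minAreaRect(p[:,:2].astype(np.float32)),p.min(0),p.max(0))
d=np.array([np.cos(np.radians(-12.2)),np.sin(np.radians(-12.2))]);
for z0,z1 in((4,14),(15,40),(40,62),(62,75),(75,90)):
    q=p[(p[:,2]>z0)&(p[:,2]<z1)]
    if len(q)>20: print(z0,len(q),cv2.minAreaRect(q[:,:2].astype(np.float32)),q.max(0).round(1))
a=cv2.imread("pics/strip.png"); b=cv2.imread("pics/rest.png"); cv2.imwrite("pics/two.png",cv2.resize(np.vstack([a[60:330],b[:300]]),(512,570)))
cv2.imwrite("pics/two.png",np.vstack([a[60:340],b[:320]]))
E
```

```text
tcp [552.35054755 195.37673981 298.13716834]
2.0333 [552.48340129 195.12860029 298.05046086]
3.325 [446.7817412   59.47893856 229.9470929 ] [ 0.49  0.73 -1.23  2.04  0.84  1.    0.18]
((426.34600830078125, 62.56263732910156), (57.47068405151367, 148.77059936523438), 79.29073333740234) [348.67699862  20.93842394   2.13270846] [503.53654356 102.60272592  82.43490326]
4 2525 ((427.244873046875, 62.000640869140625), (55.206024169921875, 139.58860778808594), 79.19187927246094) [500.6 101.1  13.9]
15 221 ((424.58349609375, 63.87438201904297), (56.83562469482422, 145.43115234375), 78.33963775634766) [501.  102.6  40. ]
40 171 ((460.9234313964844, 56.189964294433594), (56.972862243652344, 71.152099609375), 78.61310577392578) [501.   77.2  62. ]
62 522 ((460.8125, 56.4753532409668), (56.6812629699707, 70.81757354736328), 78.20930480957031) [499.9  77.3  74.9]
75 202 ((484.5927734375, 52.0498046875), (57.37098693847656, 29.213905334472656), 77.39207458496094) [503.5  77.6  82.4]
```

View pics/two.png

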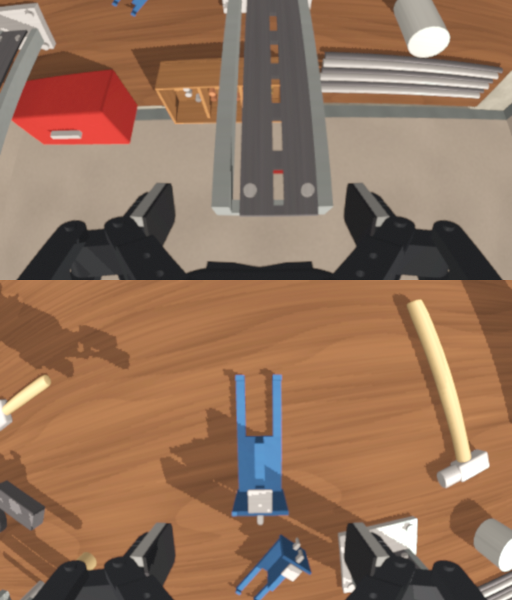

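Top half: the empty strip seen from the front, with the top slot at full-image (278,250), a red catch trace at (278,232), lower slots at (277,195) and (275,150), and the strip's top edge at row ~274. Bottom half: the larger rest seen from above, pad centre at (260,220) and hook at (260,240), aligned with the tool.

Run:
```python
from h import *
c=pickle.load(open("strip.pkl","rb")); W=cloud(c); g=c["pixels"].astype(int)
# strip plane: dark pixels left/right of slots
q=np.vstack([W[120:270,252:266].reshape(-1,3),W[120:270,292:304].reshape(-1,3)])
q=q[(q[:,2]>60)&(q[:,2]<310)&(abs(q[:,0]-621)<25)]
A=np.c_[np.ones(len(q)),q[:,1]-200,q[:,2]-200]; k=np.linalg.lstsq(A,q[:,0],rcond=None)[0]; print("plane x=",k,len(q),"yaw deg",np.degrees(np.arctan(-k[1])))
# rays -> plane intersection
M=c["mount"]; Rt=Ro.from_rotvec(c["s"]["ee_rot"]).as_matrix(); C=Rt@M[:3,3]+c["s"]["tool_pos"]
def on(u,v):
    K=c["K"];a=(u-K[0,2])/K[0,0];b=(v-K[1,2])/K[1,1];r=np.hypot(a,b)+1e-9
    d=Rt@M[:3,:3]@np.array([a*np.sin(r)/r,b*np.sin(r)/r,np.cos(r)])
    t=(k[0]+k[1]*(C[1]-200)+k[2]*(C[2]-200)-C[0])/(d[0]-k[1]*d[1]-k[2]*d[2]); return C+t*d
gray=g.sum(2)/3
for v in(140,150,190,200,240,245,255,260):
    print(v,gray[v,264:294].astype(int).tolist(), "x254,302 ->",on(254,v).round(1),on(302,v).round(1))
print("col278 from row 120:",gray[120:282,278].astype(int).tolist())
for v in(225,232,236,264,265,274,276): print(v,on(278,v).round(1))
z=c["pixels"][130:290,200:350]; cv2.imwrite("pics/stripz.png",cv2.resize(z,None,fx=3.7,fy=3.7,interpolation=cv2.INTER_CUBIC))
r=pickle.load(open("rest.pkl","rb")); V=cloud(r); print("pad",V[214:226,254:266].reshape(-1,3).mean(0), "hook",V[238:243,257:263].reshape(-1,3).mean(0))
```

```text
plane x= [ 6.23120042e+02  2.43117029e-02 -2.41486799e-03] 3883 yaw deg -1.3926836233437616
140 [87, 87, 87, 87, 86, 87, 90, 100, 105, 106, 107, 106, 105, 106, 102, 95, 87, 87, 86, 86, 86, 87, 87, 87, 86, 87, 87, 87, 85, 84] x254,302 -> [622.9 188.  178.1] [624.  232.2 177.6]
150 [88, 88, 87, 87, 87, 87, 90, 99, 108, 116, 121, 122, 122, 120, 114, 99, 86, 85, 86, 86, 86, 86, 87, 87, 87, 88, 87, 87, 85, 86] x254,302 -> [622.9 188.1 189.3] [623.9 231.4 188.9]
190 [88, 87, 87, 87, 87, 86, 88, 98, 129, 153, 159, 158, 158, 158, 158, 157, 153, 133, 100, 87, 87, 87, 86, 87, 87, 88, 87, 88, 87, 86] x254,302 -> [622.8 188.5 229.5] [623.7 228.6 229.4]
200 [88, 88, 87, 87, 87, 86, 88, 93, 120, 147, 158, 160, 159, 158, 159, 158, 155, 139, 109, 90, 88, 88, 86, 86, 87, 88, 88, 88, 87, 87] x254,302 -> [622.7 188.6 238.6] [623.7 228.1 238.6]
240 [88, 88, 87, 86, 87, 87, 86, 87, 100, 130, 151, 155, 156, 156, 156, 156, 157, 154, 143, 117, 92, 88, 87, 86, 85, 86, 86, 86, 87, 88] x254,302 -> [622.7 188.8 272.8] [623.6 226.2 273. ]
245 [88, 87, 87, 87, 87, 86, 86, 86, 99, 130, 151, 156, 156, 155, 156, 156
[... 808 characters left out ...]
8, 158, 159, 158, 158, 158, 158, 158, 158, 159, 160, 158, 159, 159, 158, 158, 158, 159, 159, 159, 159, 158, 149, 126, 96, 84, 85, 84, 84, 84, 84, 85, 84, 84, 85, 85, 83, 85, 84, 84, 86, 88, 93, 94, 90, 96, 120, 144, 154, 156, 156, 156, 156, 156, 156, 156, 155, 155, 156, 156, 157, 157, 157, 157, 157, 156, 156, 156, 156, 156, 157, 155, 148, 136, 132, 131, 130, 121, 105, 90, 85, 85, 85, 84, 84, 84, 86, 97, 120, 141, 152, 154, 154, 154, 154]
225 [623.2 207.7 260.4]
232 [623.1 207.6 266.2]
236 [623.1 207.5 269.5]
264 [623.1 207.1 291.9]
265 [623.1 207.1 292.7]
274 [623.  207.  299.7]
276 [623.  206.9 301.2]
pad [480.79960192  52.16636694  85.27268751] hook [512.93396501  45.18803506  61.79836787]
```

View pics/stripz.png

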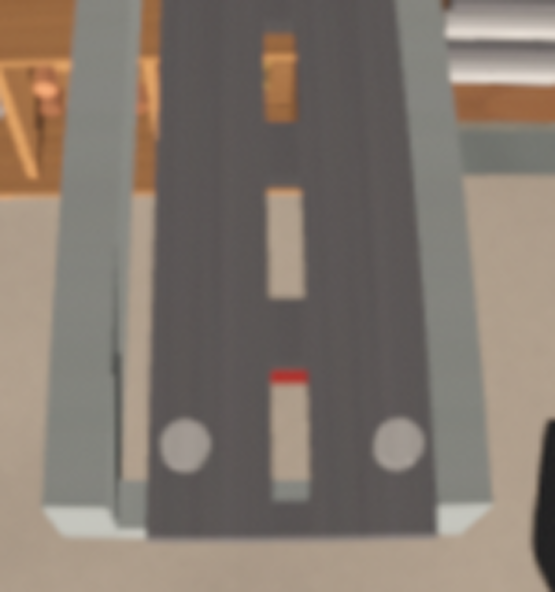

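Run:
```python
from h import *
from plant import bot
r=att(-11.5).as_rotvec()
bot.goto([444.5,59.6,120],r); bot.line_to([444.5,59.6,29],speed=90)
bot.set_gripper(0.0); s=bot.state(); print(s["clock"],s["grip_width"],s["finger_force"],s["tool_pos"],s["contact_force"])
bot.line_to([444.5,59.6,246],speed=200); s=bot.state(); print(s["grip_width"],s["finger_force"],s["contact_force"],s["torque"])
d=np.array([np.cos(np.radians(-1.39)),np.sin(np.radians(-1.39))]); p=np.array([623.1,207.5])-85*d
bot.goto([*p,250],att(-1.39).as_rotvec()); bot.dwell(.2); s=bot.state(); print(s["clock"],s["tool_pos"],s["contact_force"])
cs=snap(bot,"scene","h_scene"); cd=snap(bot,"side","h_side"); c=snap(bot,"wrist","h_wrist")
z=lambda c,y,x,h,w,f:cv2.resize(c["pixels"][y:y+h,x:x+w],(int(w*f),int(h*f)),interpolation=cv2.INTER_CUBIC)
cv2.imwrite("pics/h.png",np.hstack([z(cs,110,280,130,110,3),z(cd,90,200,130,110,3)]))
```

```text
5.675 0.11162292921163143 60.98776459693909 [444.55948655  59.80918795  29.04891223] [ 0.1307919   1.5327234  -0.00887956]
0.10765216934175578 60.39654493331909 [-0.7821253  -0.29158666 -4.01632665] [ 0.02844662 -0.00022026 -0.00493315]
7.85 [538.05725102 208.00693921 249.66197712] [ 0.43927249  0.32386542 -2.68530174]
```

View pics/h.png

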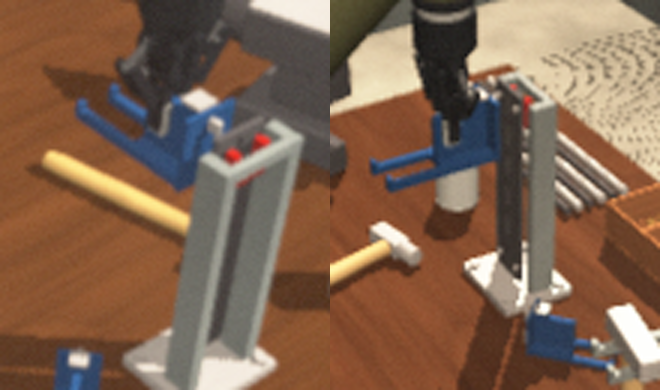

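The rest is held level with its hooks facing the strip: scene crop shows the pad at (200,100), side crop shows the face at about (495,125), just in front of the strip. Now poking by feel.

```bash
cat >> h.py <<'E'
S=np.array([623.1,207.5]); YAW=-1.39
D=np.array([np.cos(np.radians(YAW)),np.sin(np.radians(YAW))]); N=np.array([-D[1],D[0]])
def tcp(gap,off,z): return np.array([*(S-(55+gap)*D+off*N),z])
def gapoff(p): v=np.array(p[:2])-S; return -(v@D)-55, v@N, p[2]
E
python3 - <<'E'
from h import *
from plant import bot
s=bot.state(); print(s["clock"],s["tool_pos"],np.round(gapoff(s["tool_pos"]),2))
Z=246.5
bot.line_to(tcp(20,0,Z),speed=60); bot.dwell(.2)
s=bot.state(); print(s["clock"],np.round(gapoff(s["tool_pos"]),2),s["contact_force"])
for off in (0,1.2,-1.2,2.4,-2.4,3.6,-3.6):
    bot.line_to(tcp(17,off,Z),speed=40); bot.dwell(.1)
    s0=bot.state()
    hit=bot.line_to(tcp(4,off,Z),speed=25,force_limit=3); s=bot.state()
    print(off,hit,round(s["clock"],2),"pre",np.round(gapoff(s0["tool_pos"]),2),"at",np.round(gapoff(s["tool_pos"]),2),"dF",(s["contact_force"]-s0["contact_force"]).round(1))
    if gapoff(s["tool_pos"])[0]<9: print("IN"); break
    if s["clock"]>25: break
E
```

```text
8.0 [538.2057081  208.621797   250.05253119] [ 29.9   -0.94 250.05]
8.525 [2.0180e+01 1.2000e-01 2.4652e+02] [ 0.16447508  0.10654068 -2.59446597]
0 False 9.54 pre [1.702e+01 1.000e-02 2.465e+02] at [4.1200e+00 6.0000e-02 2.4646e+02] dF [ 0.4  0.1 -0.1]
IN
```

First poke went in: the hook tips are 9 mm past the strip plane with no force. Next I push to face contact, then press down.

Run:
```python
from h import *
from plant import bot
Z=246.5
s0=bot.state(); hit=bot.line_to(tcp(-4,0,Z),speed=15,force_limit=3); bot.dwell(.1); s=bot.state(); g=gapoff(s["tool_pos"])
print(hit,round(s["clock"],2),np.round(g,2),(s["contact_force"]-s0["contact_force"]).round(1))
cs=snap(bot,"scene","i_scene"); cd=snap(bot,"side","i_side")
z=lambda c,y,x,h,w,f:cv2.resize(c["pixels"][y:y+h,x:x+w],(int(w*f),int(h*f)),interpolation=cv2.INTER_CUBIC)
cv2.imwrite("pics/i.png",np.hstack([z(cs,130,300,100,100,4),z(cd,90,220,100,90,4)]))
```

```text
True 10.03 [  0.79  -0.82 244.79] [-1.3  0.3  1.7]
```

View pics/i.png

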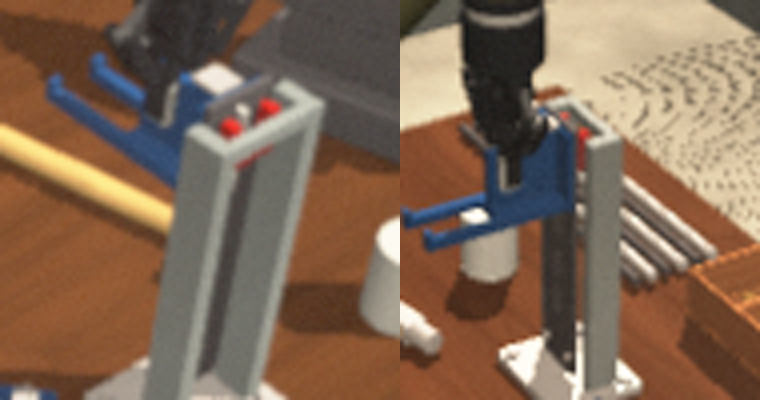

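The hook shows through behind the strip between the red catch ears at scene crop (243,112), and the face lies on the strip in the side crop. Pressing down gently now.

Run:
```python
from h import *
from plant import bot
s0=bot.state(); 
for zt in (240,236,232,229,226):
    s1=bot.state(); g=gapoff(s1["tool_pos"])
    hit=bot.line_to(tcp(0.3,-0.5,zt),speed=15,force_limit=10); s=bot.state()
    print(zt,hit,round(s["clock"],2),np.round(gapoff(s["tool_pos"]),2),(s["contact_force"]-s0["contact_force"]).round(1),s["torque"].round(2))
    if hit or abs((s["contact_force"]-s0["contact_force"])[2])>14: break
```

```text
240 False 10.61 [  0.57  -0.65 239.61] [-0.2  1.  -1.3] [ 0.18  0.27 -0.  ]
236 True 10.85 [  0.75  -0.36 238.32] [0.9 0.2 4.5] [-0.02 -0.22  0.01]
```

Run:
```python
from h import *
from plant import bot
for i in range(4):
    s0=bot.state(); hit=bot.line_to(tcp(0.5,-0.4,226),speed=8,force_limit=12); s=bot.state()
    print(hit,round(s["clock"],2),np.round(gapoff(s["tool_pos"]),2),s["contact_force"].round(1),s["torque"].round(2),s["grip_width"].round(3))
    if s["contact_force"][2]>16: break
```

```text
Traceback (most recent call last):
AttributeError: 'float' object has no attribute 'round'
```

Run:
```python
from h import *
from plant import bot
def sh(h=None):
    s=bot.state(); print(h,round(s["clock"],2),np.round(gapoff(s["tool_pos"]),2),s["contact_force"].round(1),s["torque"].round(2),s["grip_width"]); return s
sh()
for i in range(3):
    s=sh(bot.line_to(tcp(0.5,-0.4,226),speed=8,force_limit=12))
    if s["contact_force"][2]>16: break
snap(bot,"scene","j_scene")
```

```text
None 11.97 [  0.73  -0.27 229.2 ] [-1.2 -1.   6.1] [-0.25 -0.11 -0.03] 0.11036009104905602
True 12.28 [ 7.3000e-01 -1.7000e-01  2.2909e+02] [-2.8 -1.8  5.8] [-0.32 -0.16 -0.1 ] 0.10918399683484871
True 12.6 [ 7.3000e-01 -1.8000e-01  2.2903e+02] [-1.7 -0.9  6.2] [-0.28 -0.17 -0.08] 0.10809632749000565
True 12.92 [ 7.800e-01 -1.500e-01  2.289e+02] [-2.1 -1.   6.1] [-0.32 -0.18 -0.1 ] 0.113791632127896
```

Run:
```python
from h import *
from plant import bot
def sh(h=None):
    s=bot.state(); print(h,round(s["clock"],2),np.round(gapoff(s["tool_pos"]),2),s["contact_force"].round(1),s["torque"].round(2),s["grip_width"]); return s
bot.set_gripper(1.0); s=sh("open"); 
p=s["tool_pos"]; bot.line_to([p[0],p[1],330],speed=120); sh("up")
c=snap(bot,"wrist","k_wrist"); cs=snap(bot,"scene","k_scene"); cd=snap(bot,"side","k_side")
W=cloud(c); m=blue(c)&(W[...,2]>150); q=W[m]; print(len(q),q.min(0).round(1),q.max(0).round(1))
bot.set_gripper(0.0)
bot.line_to(tcp(-36,0,330),speed=120); bot.line_to(tcp(-36,0,292),speed=80); bot.dwell(.1); sh("above")
for i in range(2):
    sh(bot.line_to(tcp(-36,0,276),speed=15,force_limit=12))
z=lambda c,y,x,h,w,f:cv2.resize(c["pixels"][y:y+h,x:x+w],(int(w*f),int(h*f)),interpolation=cv2.INTER_CUBIC)
cd2=snap(bot,"side","l_side")
cv2.imwrite("pics/k.png",np.hstack([z(cs,130,300,100,60,4),z(cd,90,220,100,80,4),z(cd2,90,240,100,60,4)]))
```

```text
open 13.68 [4.6000e-01 1.4000e-01 2.2864e+02] [-0.9  0.3 -0.1] [0.04 0.01 0.  ] 0.9994608974208046
up 14.68 [  0.65  -0.38 329.14] [-0.4 -0.7 -0.6] [0.03 0.01 0.04] 1.0033126877183691
7340 [473.  177.1 187.8] [624.1 236.5 282.4]
above 16.77 [-36.15   0.37 292.51] [ 0.6  0.4 -0.1] [-0.04  0.02 -0.02] 0.00141816885567222
True 17.44 [-3.6130e+01  2.8000e-01  2.8377e+02] [-0.3 -1.4  5.9] [-0.21  0.07  0.03] -0.0015340526887816783
True 17.73 [-36.28   0.57 283.75] [-0.6 -1.8  7.1] [-0.38  0.17  0.01] 0.0012069034659674648
```

View pics/k.png

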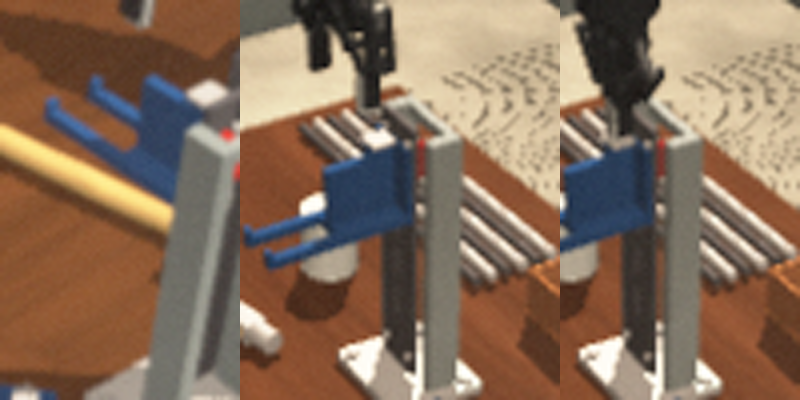

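Run:
```python
from h import *
from plant import bot
def sh(h=None):
    s=bot.state(); print(h,round(s["clock"],2),np.round(gapoff(s["tool_pos"]),2),s["contact_force"].round(1)); return s
sh(bot.line_to(tcp(-36,0,278),speed=15,force_limit=17))
bot.line_to(tcp(-36,0,330),speed=100)
bot.line_to(tcp(70,0,400),speed=200)
M=bot.capture("wrist")["mount"]; r=att(-1.4,50); bot.goto(np.array([400,200,340.])-r.apply(M[:3,3])+[-15,0,15],r.as_rotvec()); bot.dwell(.3); sh()
c=snap(bot,"wrist","m"); cs=snap(bot,"scene","m_s"); W=cloud(c)
z=cv2.resize(c["pixels"][130:300,190:350],None,fx=3.2,fy=3.2,interpolation=cv2.INTER_CUBIC)
y=cv2.resize(cs["pixels"][140:215,335:385],(288,432),interpolation=cv2.INTER_CUBIC); y=np.vstack([y,np.zeros((z.shape[0]-432,288,3),np.uint8)])
cv2.imwrite("pics/m.png",np.hstack([z,y]))
```

```text
True 18.06 [-36.41   0.78 283.71] [-1.5 -3.4  7.6]
None 21.06 [ 30.38 -12.88 312.9 ] [ 0.  -0.1  0.3]
```

View pics/m.png

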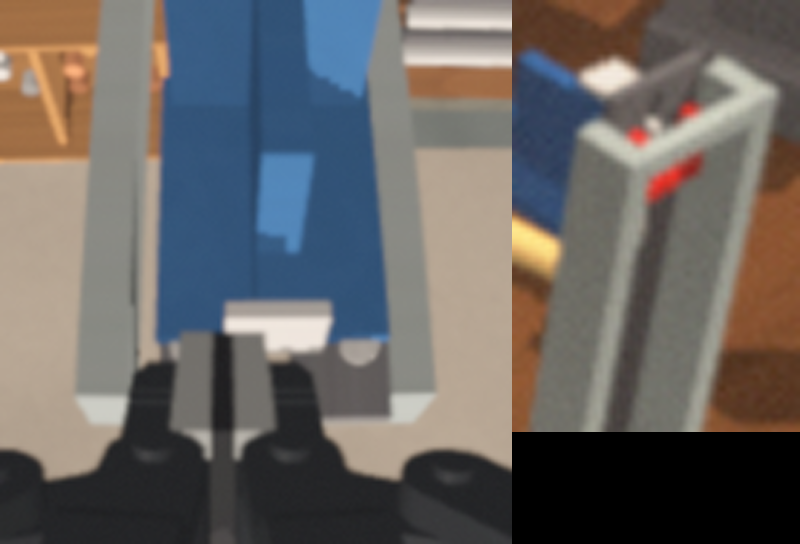

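The rest lies flat on the strip. About 19 mm of strip shows above its face (crop rows 342 to 418), which is what fully home should give. It didn't move under a further 17 N press. Handing in.

```bash
python3 -c "
from plant import bot
print(bot.finish_job())"
```

```text
the job is handed in; nothing more can be done
None
```

The larger blue rest is on the empty upright with both hooks in the top two slots. It is pressed down over the catch to a firm stop, released and clear of the robot, and the job is handed in at about 21 s.

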